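# Hold the burnishing wheel on the spindle's flat

## Task

The leather-edge burnisher needs its wooden wheel. While the wheel is still on its stand, turn the bare steel spindle by its end until the flat you feel on it faces the yellow key rest; then take the wheel and lower it over the spindle, brass set screw pointing at the key rest and level with the rest's groove. Finish while still gripping it there, upright, clear of the housing below and with the screw's tip pressed against the flat (do not let go or put it down), and leave the glue jar, tape roll and brush where they are.

Things in the scene. Friction and masses are not known exactly. Their poses are not given: they have to be found in the camera images.
- burnisher: Fixed bench machine: green housing 60 mm high. Origin on the table under the spindle's axis, z up, x from the spindle to the yellow key rest. Housing from x = -70 to +110 mm and 65 mm to either side. Round dark shoulder (44 mm diameter) under the spindle, top at z = 75 mm. The vertical spindle stands on it up to z = 135 mm (top 3 mm chamfered).
- key_groove (a point): Middle of the groove of the yellow key rest, on the burnisher at x = 85 mm, z = 103 mm. The rest is 16 mm along x, 26 mm wide and its top is at z = 108 mm.
- spindle (a joint): Turn of the spindle about the vertical (rad, grows counter-clockwise from above, no stops). 0 or any whole turn: the flat faces the key rest. Light friction (0.04 N m), stays where left. 24 mm diameter with one flat, marked blue, along its whole exposed length; 19.5 mm from flat to back, so the fingers close further there, and a squeeze squares the flat to the pads.
- flat (a point): Point on the middle of the spindle's flat, 7.5 mm from the spindle's axis, 103 mm above the table. Its x axis is the outward direction of the flat, z up; turns with the spindle.
- wheel: Loose wooden wheel, a thick ring: 50 mm outside, 29 mm bore, 36 mm high, about 110 g. Origin at the centre of its underside, z up, x towards its brass set screw, whose 10 mm head stands 8.5 mm out of the rim at half height; a white line on top points the same way. The 6 mm wide tip stands into the bore, so the wheel passes over the spindle only with the tip at the flat.
- screw_tip (a point): Inner end of the wheel's set screw, 9.7 mm from the wheel's axis, 18 mm above its underside; same axes as the wheel. With wheel and spindle on one axis it clears the flat by 2.2 mm; the bore clears the spindle by 2.5 mm.
- stand: Fixed plywood block 76 x 76 mm, 20 mm high, with a low peg (15 mm diameter, 12 mm high) on which the wheel sits at the start, underside at z = 20 mm. Origin under its centre.
- glue_jar: Amber glue jar, 64 mm diameter, 90 mm high; origin at the centre of its underside. Leave alone.
- tape_roll: Roll of pale tape lying flat, 100 mm diameter, 24 mm high; origin at the centre of its underside. Leave alone.
- brush: Glue brush about 200 mm long lying on the table; origin near its middle, x along it. Leave alone.
Mind the look-alikes: they are no part of the job. Leave any pink look-alike of the stand alone. There is more than one size of the wheel; the one meant has the size given above.

How it is judged:
By the outcome, as a careful person would: the job done as asked, in the order asked, and still so for the second after the job is handed in, while the arm keeps its last pose, push and grip.
It also fails if it takes over 72 s, if anything falls off the work surface, if the arm or the gripper's body presses on something with over 40 N, if the wrist force passes 120 N, or if a joint passes its speed limit or range.

## Robot

A 6-joint arm with a two-finger parallel gripper is mounted at the origin on the work surface. World frame = base frame: x ahead of the robot, y to its left, z up, the work surface at z = 0. Lengths are in m, angles in rad, forces in N, time in s.
With the tool pointing down it reaches from about 0.25 to 0.725 m from the base axis. Payload 4 kg.
Tool frame: the origin (TCP) lies at the very end of the fingers, on their centre line; the grasp point (between the pads) lies 19 mm behind it; z points along the fingers, y is the line along which they close (so a half turn about z gives the same grasp; the last joint's range is limited). The gripper opens to 85 mm and grips with 20 to 120 N. Pads are 22 mm wide; open, the fingers measure 114 mm over their backs; the gripper's body (76 mm by 85 mm) begins 54 mm behind the grasp point. The pads swing forward as they close: fully open they stand 13 mm farther back than shut.
Start: joints at [-1.184, 0.241, 0.005, 1.335, 0, 1.571], TCP at [0.189, -0.463, 0.231] pointing down, gripper open.
Joint ranges: [-2.72, 2.72], [-1.05, 1.87], [-1.09, 1.28], [-1.99, 2.15], [-1.42, 1.44], [-3.14, 3.14]. Speed limits (rad/s): [2.79, 2.79, 3.14, 3.14, 3.14, 3.14].

## Interface

Orientations are given as a unit quaternion [x, y, z, w].
In Python, from workcell import bot, vision, workorder gives the robot as it stands.
- The arm moves only by the shell command python3 -m creep 'ROWS' [OPENING]. ROWS is JSON, a list of rows, each a list of 2 entries, a list of its own where there are three numbers: the shift along the tool's x, y, z in mm, then the turn, a rotation vector about the tool's x, y, z in rad. In form: [[[dx, dy, dz], [wx, wy, wz]], ...]. A call has 1 to 12 rows; each row shifts and turns the commanded pose from where the row before left it, along the tool's axes as they then stand; what a row does not reach is not made up. A row lasts 1/8 s, in which the tool goes at most 62.5 mm and 10.7 degrees, less where a joint would pass 70% of its speed; a pose out of reach is approached as far as the arm can. A call is refused whole if a number of a shift passes 62.5 or a number of a turn 0.188, either way. A call with a gripper value outside its range is refused whole. OPENING is the finger opening in mm, from 0 to 85.4, set as the call begins (- or left out, the last holds). The fingers move at their own pace and stop on an object; the grip force is fixed at half the most. Time passes only in rows, so rows that do not move let the fingers close. It gives the time, the measured TCP pose, the force, the opening and the grip force at its end, in the units of the state.
- bot.get_obs(): the state, without advancing time (a new reading comes with each control period).
- vision.camera(name): name is "scene" or "top" or "wrist"; returns a dict with "image" (384x512x3 uint8, blue, green, red), "z_map" (384x512 float32, m along the optical axis (not along the pixel's ray), 0 where there is no reading), "K" (3x3 intrinsics, pixels), "rvec" (rotation vector, rad) and "tvec" (3), from world to camera coordinates, as OpenCV has them; the wrist camera has in their place "tool_from_camera" (4x4, takes a point from camera to tool coordinates, whose origin is the TCP and whose axes are the flange's). Camera axes: x right, y down, z forward; pixel columns grow to the right and rows downward; lengths in m; the calibration is good to about 2 mm. A picture is of the moment at which its call begins: read the wrist's pose just before it.
- workorder.job_done(): hands the job in; it is judged then, once.
Trained networks look in a picture, given as the dict that the camera call returned (one of the last four; its "shot" number tells which), for a name from the list of things; names that differ only in an ending like _2 or _b are one class to them, and where a whole thing is asked for, a point or a joint stands for the part that bears it (a point fixed in the world has none). Each returns a list of dicts, best first, with "score" (0 to 1); they miss things now and then, are a little off and sometimes report something else, mostly with a low value. They report only what shows in the picture. A call takes as long as a camera call. They do not tell look-alikes from the thing itself.
- vision.spot_in(picture, query): "position" ([column, row] in pixels, amid what is visible of it).
- vision.place_of(picture, query): "position" ([column, row] in pixels: a listed point, or the origin of a listed thing).
The state is a dict: "clock": time; "joint_pos": joint angles; "joint_vel": joint speeds; "tau": joint torques, N m; "eef_pos": TCP position; "tool_rot": TCP orientation; "ft_force": force on the tool from outside, world axes, zero at the start; "ft_torque": the same for the moment, N m; "grip_width": finger opening in m; "grasp_force": force on a finger pad.
Only numpy, scipy, OpenCV 4.12 (cv2) and the standard library are available. Lean on these libraries where they do the work, as an engineer would, in place of code of your own. Each camera call takes 0.05 s, during which the arm holds its last target. There are 200 camera calls.

## Working session

There is one attempt and no reset: what is moved stays moved. The work goes in short steps, Python scripts to look and compute and a shell command to move; the robot and the scene stay as the last step left them, time stands still between calls to the robot, and variables do not carry over. Pictures are saved under pics/ and viewed, at most 10 in all, crops included, and the job is handed in when it is done.

```bash
mkdir -p pics
cat > h.py <<'E'
import numpy as np, cv2
from scipy.spatial.transform import Rotation as R
from workcell import bot, vision, workorder
def ext(p):
    if 'rvec' in p:
        T=np.eye(4);T[:3,:3]=cv2.Rodrigues(np.array(p['rvec'],float))[0];T[:3,3]=np.ravel(p['tvec']);return np.linalg.inv(T)
    T=np.eye(4);T[:3,:3]=R.from_quat(p['obs']['tool_rot']).as_matrix();T[:3,3]=p['obs']['eef_pos'];return T@np.array(p['tool_from_camera'])
def cam(n):
    o=bot.get_obs();p=vision.camera(n);p['obs']=o;p['W']=ext(p);return p
def ray_z(p,uv,z):
    d=p['W'][:3,:3]@np.linalg.inv(p['K'])@np.array([uv[0],uv[1],1.]);o=p['W'][:3,3];return o+d*(z-o[2])/d[2]
def cloud(p):
    Z=p['z_map'];v,u=np.mgrid[:Z.shape[0],:Z.shape[1]]
    P=np.stack([u,v,np.ones_like(u)],-1)@np.linalg.inv(p['K']).T*Z[...,None]
    return P@p['W'][:3,:3].T+p['W'][:3,3]
def proj(p,X):
    c=np.linalg.inv(p['W'])@np.r_[X,1];q=p['K']@c[:3];return q[:2]/q[2]
E
python3 - <<'E'
from h import *
np.set_printoptions(precision=3,suppress=True)
for n in ['top','scene']:
    p=cam(n);cv2.imwrite(f'pics/{n}0.png',p['image']);C=cloud(p)
    print(n,p['W'][:3,3])
    for q in ['burnisher','key_groove','spindle','flat','wheel','screw_tip','stand','glue_jar','tape_roll','brush']:
        for f in ('place_of','spot_in'):
            for r in getattr(vision,f)(p,q)[:4]:
                u,v=np.round(r['position']).astype(int)
                w=C[min(max(v,0),383),min(max(u,0),511)]
                print(q,f,round(r['score'],2),u,v,w)
E
```

```text
top [ 0.456 -0.061  1.086]
burnisher place_of 0.88 288 189 [ 0.564 -0.143  0.073]
burnisher place_of 0.68 175 202 [0.531 0.167 0.019]
burnisher spot_in 0.67 283 186 [ 0.573 -0.13   0.063]
key_groove place_of 0.82 261 182 [ 0.579 -0.071  0.101]
key_groove spot_in 0.88 286 190 [ 0.561 -0.138  0.071]Traceback (most recent call last):
  File "<stdin>", line 8, in <module>
ValueError: it knows: brush, burnisher, flat, glue_jar, key_groove, screw_tip, stand, tape_roll, wheel
```

Run:
```python
from h import *
np.set_printoptions(precision=3,suppress=True)
for n in ['top','scene']:
    p=cam(n);cv2.imwrite(f'pics/{n}0.png',p['image']);C=cloud(p)
    print(n,p['W'][:3,3])
    for q in ['burnisher','key_groove','flat','wheel','screw_tip','stand','glue_jar','tape_roll','brush']:
        for f in ('place_of','spot_in'):
            for r in getattr(vision,f)(p,q)[:4]:
                u,v=np.round(r['position']).astype(int)
                w=C[min(max(v,0),383),min(max(u,0),511)]
                print(q,f,round(r['score'],2),u,v,w)
a=cv2.imread('pics/top0.png');b=cv2.imread('pics/scene0.png')
cv2.imwrite('pics/both.png',cv2.resize(np.vstack([a,b]),(400,600)))
```

```text
top [ 0.456 -0.061  1.086]
burnisher place_of 0.77 286 189 [ 0.563 -0.138  0.075]
burnisher place_of 0.62 262 184 [ 0.574 -0.074  0.097]
burnisher spot_in 0.66 284 188 [ 0.567 -0.133  0.071]
key_groove place_of 0.91 262 182 [ 0.578 -0.074  0.103]
key_groove spot_in 0.9 288 188 [ 0.566 -0.143  0.08 ]
flat place_of 0.52 295 188 [ 0.563 -0.159  0.104]
wheel place_of 0.8 183 205 [0.521 0.138 0.057]
wheel place_of 0.61 186 167 [0.633 0.142 0.004]
wheel spot_in 0.56 176 201 [0.534 0.164 0.02 ]
wheel spot_in 0.54 188 168 [0.627 0.133 0.022]
screw_tip place_of 0.61 175 203 [0.528 0.167 0.023]
screw_tip place_of 0.6 185 166 [ 0.636  0.146 -0.002]
screw_tip spot_in 0.72 174 199 [0.539 0.168 0.03 ]
screw_tip spot_in 0.59 185 166 [ 0.636  0.146 -0.002]
stand place_of 0.64 182 202 [0.532 0.148 0.019]
stand place_of 0.58 161 245 [0.413 0.202 0.024]
stand spot_in 0.87 159 244 [0.416 0.206 0.03 ]
stand spot_in 0.68 183 202 [0.529 0.138 0.057]
glue_jar place_of 0.79 218 129 [0.722 0.044 0.084]
glue_jar place_of 0.59 179 203 [0.528 0.153 0.032]
glue_jar spot_in 0.55 217 126 [0.728 0.046 0.091]
tape_ro
[... 1082 characters left out ...]
ew_tip place_of 0.63 276 314 [0.624 0.142 0.011]
screw_tip spot_in 0.9 274 315 [0.628 0.142 0.011]
screw_tip spot_in 0.67 326 296 [0.541 0.171 0.055]
stand place_of 0.87 318 298 [0.555 0.167 0.053]
stand place_of 0.79 387 293 [0.424 0.208 0.018]
stand spot_in 0.7 390 292 [0.419 0.21  0.019]
stand spot_in 0.62 318 304 [0.554 0.17  0.032]
glue_jar place_of 0.93 192 304 [0.754 0.076 0.063]
glue_jar place_of 0.39 189 130 [ 0.571 -0.383  0.018]
glue_jar spot_in 0.94 188 296 [0.757 0.072 0.088]
tape_roll place_of 0.92 340 217 [ 0.386  0.014 -0.001]
brush place_of 0.68 190 129 [ 0.568 -0.383  0.02 ]
brush place_of 0.39 245 198 [ 0.577 -0.063  0.096]
brush spot_in 0.62 182 129 [ 0.585 -0.394  0.019]
```

View pics/top0.png

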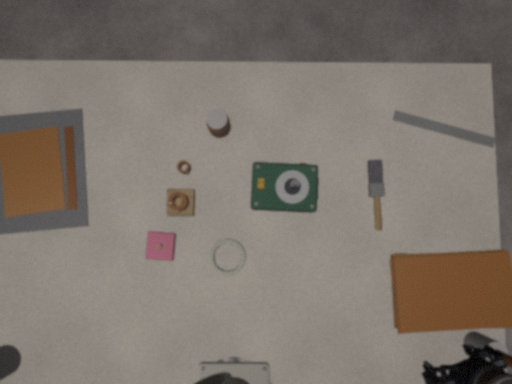

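View pics/scene0.png

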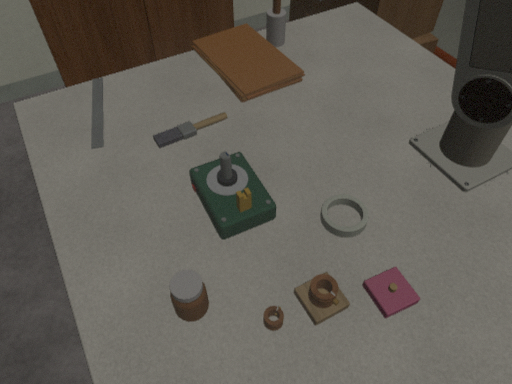

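Burnisher is at top (285,187), with the key rest at (261,183) and the spindle at (293,187). There are two wheel candidates: A sits on the plywood stand, top (180,202) / scene (322,291), with its top at z≈55 mm. B is a small ring lying on the table, top (184,167) / scene (272,317). A fits the 50×36 mm size on the 20 mm stand. The pink block at (160,245) is the stand look-alike. I'll confirm with a crop.

Run:
```python
from h import *
np.set_printoptions(precision=4,suppress=True)
p=cam('top');s=cam('scene')
for q in (p,s):
    C=cloud(q);I=q['image'].astype(int);x,y,z=C[...,0],C[...,1],C[...,2]
    def rep(n,m):
        P=C[m]; 
        if len(P): print(n,len(P),'mean',P.mean(0),'mid',(P.min(0)+P.max(0))/2,'ext',np.ptp(P,0))
    rep('spindle',(abs(x-.565)<.05)&(abs(y+.15)<.06)&(z>.112)&(z<.15))
    rep('rest',(abs(x-.575)<.05)&(abs(y+.07)<.04)&(I[...,2]>I[...,0]*2.0)&(z>.08))
    rep('resttop',(abs(x-.575)<.05)&(abs(y+.07)<.04)&(z>.09))
    rep('wheel',(abs(x-.535)<.06)&(abs(y-.15)<.06)&(z>.047)&(z<.065))
    rep('stand',(abs(x-.535)<.07)&(abs(y-.15)<.07)&(z>.012)&(z<.027))
    rep('small',(abs(x-.63)<.04)&(abs(y-.14)<.04)&(z>.006))
    g=((I[...,1]>I[...,0]*1.1)&(I[...,1]>I[...,2]*1.4)&(abs(x-.57)<.12)&(abs(y+.12)<.15)&(z>.05)&(z<.068))
    rep('housing',g); P=C[g][:,:2].astype(np.float32); r=cv2.minAreaRect(P);print(r)
a=cv2.resize(p['image'][145:265,140:260],(400,400),interpolation=3)
b=cv2.resize(s['image'][250:350,250:350],(400,400),interpolation=3)
cv2.imwrite('pics/crop.png',np.hstack([a,b]))
print(bot.get_obs()['tool_rot'])
```

```text
spindle 72 mean [ 0.5711 -0.1525  0.1319] mid [ 0.5729 -0.1526  0.1256] ext [0.0202 0.0216 0.0234]
rest 58 mean [ 0.5746 -0.0695  0.1045] mid [ 0.574  -0.0697  0.1019] ext [0.024  0.0131 0.0171]
resttop 66 mean [ 0.5738 -0.0688  0.1043] mid [ 0.5737 -0.0685  0.1009] ext [0.0245 0.0156 0.0191]
wheel 198 mean [0.5311 0.1545 0.0554] mid [0.5318 0.1543 0.0551] ext [0.0488 0.0489 0.0144]
stand 470 mean [0.5302 0.1503 0.0194] mid [0.5307 0.1548 0.0195] ext [0.0756 0.0762 0.0142]
small 123 mean [0.6288 0.1455 0.0223] mid [0.6333 0.1463 0.0187] ext [0.0494 0.0338 0.0237]
housing 846 mean [ 0.5661 -0.1227  0.0593] mid [ 0.5712 -0.1339  0.059 ] ext [0.1195 0.1679 0.0121]
((0.5711159110069275, -0.133698970079422), (0.16720938682556152, 0.1176665723323822), 88.28800201416016)
spindle 141 mean [ 0.5778 -0.1487  0.1272] mid [ 0.5773 -0.1532  0.1239] ext [0.0193 0.0233 0.0238]
rest 159 mean [ 0.578  -0.0651  0.0974] mid [ 0.5782 -0.0683  0.0944] ext [0.0259 0.0181 0.0285]
resttop 152 mean [ 0.5793 -0.0667  0.1009] mid [ 0.5785 -0.0688  0.0994] ext [0.0265 0.0192 0.0186]
wheel 451 mean [0.5352 0.1551 0.0539] mid [0.5344 0.155  0.0528] ext [0.0499 0.0507 0.0116]
stand 911 mean [0.5447 0.1635 0.0185] mid [0.535  0.1546 0.0195] ext [0.0767 0.0764 0.015 ]
small 343 mean [0.6344 0.1482 0.0208] mid [0.6322 0.1469 0.0167] ext [0.0386 0.0365 0.0208]
housing 671 mean [ 0.5856 -0.0994  0.0582] mid [ 0.576  -0.1304  0.0568] ext [0.1234 0.1757 0.0111]
((0.5755151510238647, -0.13096952438354492), (0.1757386475801468, 0.12264547497034073), 89.2084732055664)
[ 0.9814  0.1922 -0.     -0.    ]
```

View pics/crop.png

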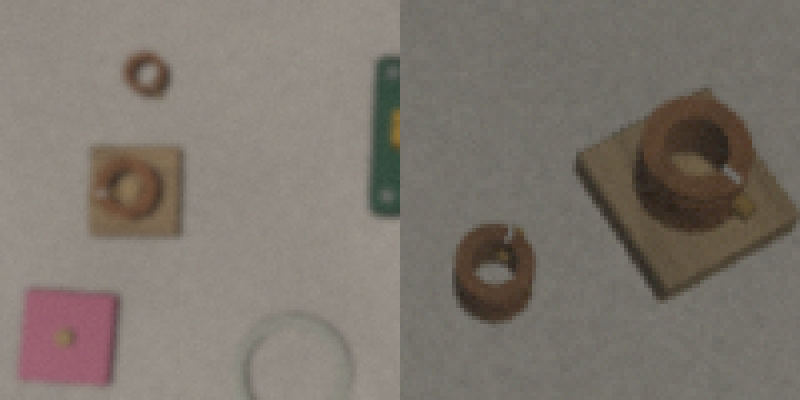

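Candidate A is confirmed: about 49 mm across, on the plywood stand, with its white line pointing roughly +y (world yaw ≈105°). B is much smaller and lies on the table. Next I'll check the wrist camera mounting, then move.

Run:
```python
from h import *
np.set_printoptions(precision=3,suppress=True)
p=cam('wrist');print(p['tool_from_camera'],p['K'],p['obs']['clock'])
for n in ['top','scene']:
    q=cam(n);C=cloud(q);I=q['image'].astype(int)
    m=(abs(C[...,0]-.57)<.05)&(abs(C[...,1]+.15)<.05)&(C[...,2]>.07)
    b=m&(I[...,0]>I[...,2]*1.3)
    print(n,b.sum(),C[b].mean(0) if b.any() else '', np.max((I[...,0]/(I[...,2]+1))[m]))
```

```text
[[ 0.    -0.948 -0.318  0.082]
 [ 1.     0.     0.    -0.   ]
 [-0.    -0.318  0.948 -0.143]
 [ 0.     0.     0.     1.   ]] [[299.943   0.    255.415]
 [  0.    299.943 186.35 ]
 [  0.      0.      1.   ]] 2.25
top 0  1.1714285714285715
scene 2 [ 0.57  -0.156  0.134] 1.4545454545454546
```

```bash
python3 -m creep '[[[37,-14,3.5],[0,0,0]],[[37,-14,3.5],[0,0,0]],[[37,-14,3.5],[0,0,0]],[[37,-14,3.5],[0,0,0]],[[37,-14,3.5],[0,0,0]],[[37,-14,3.5],[0,0,0]],[[37,-14,3.5],[0,0,0]],[[37,-14,3.5],[0,0,0]],[[37,-14,3.5],[0,0,0]],[[37,-14,3.5],[0,0,0]],[[0,0,0],[0,0,0]]]'
python3 - <<'E'
from h import *
np.set_printoptions(precision=4,suppress=True)
p=cam('wrist');C=cloud(p);I=p['image'].astype(int);print(p['obs']['eef_pos'],p['obs']['joint_pos'])
x,y,z=C[...,0],C[...,1],C[...,2]
m=(abs(x-.574)<.03)&(abs(y+.153)<.03)&(z>.1305)&(z<.14)
P=C[m];print(len(P),P.mean(0),P.min(0),P.max(0))
m=(abs(x-.575)<.03)&(abs(y+.07)<.03)&(z>.09);P=C[m];print('rest',len(P),(P.min(0)+P.max(0))/2,np.ptp(P,0))
for q in ['flat','key_groove','burnisher']:
  for r in vision.place_of(p,q)[:2]: print(q,r['score'],r['position'],ray_z(p,r['position'],.103))
print('axis px',proj(p,[.574,-.153,.135]))
u,v=proj(p,[.574,-.153,.135]).astype(int);v0=max(v-90,0);u0=max(u-100,0)
c=p['image'][v0:v0+180,u0:u0+200];print(u0,v0)
cv2.imwrite('pics/w1.png',cv2.resize(c,None,fx=3,fy=3,interpolation=3))
E
```

```text
clock: 3.78
eef_pos: [0.4799, -0.192, 0.1958]
tool_rot: [0.981, 0.194, -0.0, -0.0]
ft_force: [-1.2, 0.4, -0.1]
grip_width: 0.0852
grasp_force: 0.0
[ 0.4799 -0.192   0.1958] [-0.3808  0.2921 -0.0196  1.2594  0.0003  2.3699]
1078 [ 0.5731 -0.1539  0.1352] [ 0.5637 -0.1659  0.1306] [ 0.5838 -0.1422  0.1385]
rest 883 [ 0.5739 -0.0692  0.1002] [0.0233 0.0178 0.0203]
flat 0.69 [250.6, 73.1] [ 0.5629 -0.1538  0.103 ]
key_groove 0.78 [142.0, 5.3] [ 0.5749 -0.068   0.103 ]
burnisher 0.9 [255.1, 71.3] [ 0.5653 -0.1563  0.103 ]
axis px [255.3564  53.0359]
155 0
```

View pics/w1.png

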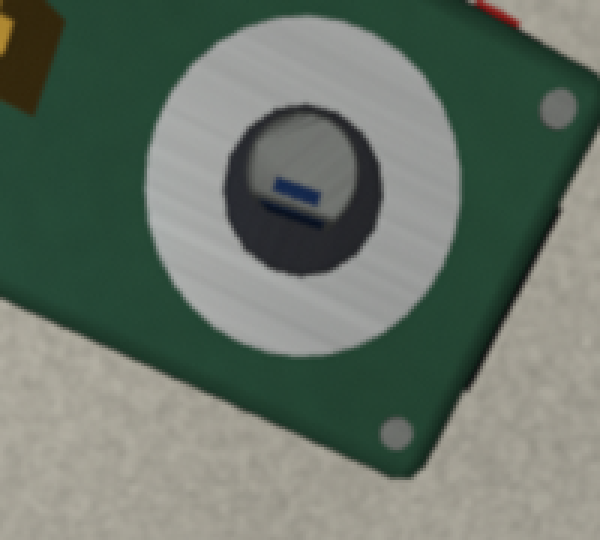

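The enlarged wrist crop shows the D-shaped spindle top at (302,160) and the blue flat at (297,192). Its outward normal points down and slightly left in the image, which is world yaw ≈186°. So the spindle needs about −97° (clockwise) to face the rest.

```bash
python3 -m creep '[[[50,0,0],[0,0,0]],[[50.5,0,0],[0,0,0]],[[0,0,0],[0,0,-0.184]],[[0,0,0],[0,0,-0.184]],[[0,0,0],[0,0,-0.184]],[[0,0,0],[0,0,-0.184]],[[0,0,0],[0,0,-0.184]],[[0,0,0],[0,0,-0.184]],[[0,0,0],[0,0,-0.184]],[[0,0,0],[0,0,0]]]'
python3 - <<'E'
from h import *
np.set_printoptions(precision=4,suppress=True)
o=bot.get_obs();m=R.from_quat(o['tool_rot']).as_matrix()
t=np.array([.573,-.1535,.101]);print('t',np.degrees(np.arctan2(m[1,0],m[0,0])),'tool delta',m.T@(t-o['eef_pos'])*1000,o['joint_pos'])
p=cam('wrist');C=cloud(p);I=p['image'].astype(float)
P=C[(C[...,2]>.05)&(C[...,2]<.066)&(I[...,1]>1.25*I[...,2])];r=cv2.minAreaRect(P[:,:2].astype(np.float32));print(r)
cv2.imwrite('pics/w2.png',p['image'])
x,y,z=C[...,0],C[...,1],C[...,2]
m=(abs(x-.574)<.03)&(abs(y+.153)<.03)&(z>.1305)&(z<.14);P=C[m];print(len(P),P.min(0),P.max(0))
m=(abs(x-.575)<.03)&(abs(y+.07)<.03)&(z>.09);P=C[m];print('rest',len(P),(P.min(0)+P.max(0))/2,np.ptp(P,0)) if len(P) else 0
E
```

```text
clock: 5.22
eef_pos: [0.571, -0.1571, 0.1966]
tool_rot: [0.671, 0.742, -0.0, 0.0]
ft_force: [0.1, -0.6, 0.3]
grip_width: 0.0851
grasp_force: 0.0
t 95.72922743034269 tool delta [ 3.3478  2.3483 95.5736] [-0.2684  0.44    0.1992  1.3299 -0.0001  1.2024]
((0.5725541114807129, -0.13267135620117188), (0.1761547476053238, 0.12671972811222076), 87.6968765258789)
692 [ 0.5642 -0.1646  0.1306] [ 0.5837 -0.1418  0.1376]
rest 1597 [ 0.5757 -0.0691  0.2177] [0.0265 0.0167 0.2442]
```

```bash
python3 -m creep '[[[2.5,2.5,0],[0,0,0]],[[0,0,32],[0,0,0]],[[0,0,32],[0,0,0]],[[0,0,31],[0,0,0]],[[0,0,0],[0,0,0]]]' && python3 -m creep '[[[0,0,0],[0,0,0]],[[0,0,0],[0,0,0]],[[0,0,0],[0,0,0]],[[0,0,0],[0,0,0]],[[0,0,0],[0,0,0]],[[0,0,0],[0,0,0]]]' 0
```

```text
clock: 5.9
eef_pos: [0.5715, -0.1525, 0.0986]
tool_rot: [0.67, 0.743, -0.001, -0.003]
ft_force: [0.3, -0.2, 0.2]
grip_width: 0.0852
grasp_force: 0.0
clock: 6.65
eef_pos: [0.5735, -0.1536, 0.1025]
tool_rot: [0.67, 0.743, -0.0, 0.0]
ft_force: [-4.3, -1.4, 5.3]
grip_width: 0.0186
grasp_force: 60.0
```

Opening of 18.6 mm under grip means I have the flat, since the round would read 24. Next is the −97.5° turn about the spindle axis.

```bash
python3 -m creep '[[[-0.4,0,0],[0,0,0.17]],[[-0.4,0,0],[0,0,0.17]],[[-0.4,0,0],[0,0,0.17]],[[-0.4,0,0],[0,0,0.17]],[[-0.4,0,0],[0,0,0.17]],[[-0.4,0,0],[0,0,0.17]],[[-0.4,0,0],[0,0,0.17]],[[-0.4,0,0],[0,0,0.17]],[[-0.4,0,0],[0,0,0.17]],[[-0.4,0,0],[0,0,0.17]],[[0,0,0],[0,0,0]],[[0,0,0],[0,0,0]]]'
python3 - <<'E'
from h import *
o=bot.get_obs();m=R.from_quat(o['tool_rot']).as_matrix();print(np.degrees(np.arctan2(m[1,0],m[0,0])),o['joint_pos'],o['ft_torque'])
E
```

```text
clock: 8.15
eef_pos: [0.572, -0.1565, 0.1025]
tool_rot: [1.0, -0.011, 0.001, 0.001]
ft_force: [-1.7, -0.8, 6.1]
grip_width: 0.018
grasp_force: 59.6
-1.2786668293100478 [-2.66575037e-01  5.02551262e-01  4.52622486e-02  1.11170174e+00
 -8.10707253e-04  2.89733478e+00] [-0.33908319  0.44096129  0.00127753]
```

```bash
python3 -m creep '[[[0,0,0],[0,0,0]],[[0,0,0],[0,0,0]],[[0,0,0],[0,0,0]],[[0,0,0],[0,0,0]],[[0,0,-30],[0,0,0]],[[0,0,-40],[0,0,0]],[[0,0,-40],[0,0,0]],[[0,0,0],[0,0,0]]]' 85
python3 - <<'E'
from h import *
np.set_printoptions(precision=4,suppress=True)
p=cam('wrist');C=cloud(p);I=p['image'].astype(float)
P=C[(C[...,2]>.05)&(C[...,2]<.066)&(I[...,1]>1.25*I[...,2])];print(cv2.minAreaRect(P[:,:2].astype(np.float32)))
x,y,z=C[...,0],C[...,1],C[...,2]
m=(abs(x-.574)<.03)&(abs(y+.153)<.03)&(z>.1305)&(z<.14);P=C[m];print(len(P),P.min(0),P.max(0))
m=(abs(x-.575)<.03)&(abs(y+.07)<.03)&(z>.09)&(z<.12);P=C[m];print('rest',len(P),(P.min(0)+P.max(0))/2,np.ptp(P,0),cv2.minAreaRect(P[P[:,2]>.102][:,:2].astype(np.float32)))
for q in ['flat','key_groove']:
  for r in vision.place_of(p,q)[:2]: print(q,r['score'],r['position'],ray_z(p,r['position'],.103))
print(proj(p,[.572,-.154,.135]))
cv2.imwrite('pics/w3.png',p['image'])
E
```

```text
clock: 9.15
eef_pos: [0.5739, -0.1565, 0.2156]
tool_rot: [1.0, -0.012, 0.004, 0.001]
ft_force: [0.1, -0.2, 0.0]
grip_width: 0.0851
grasp_force: 0.0
((0.5743655562400818, -0.1352020651102066), (0.17725543677806854, 0.12670128047466278), 87.66217803955078)
592 [ 0.5598 -0.1656  0.1305] [ 0.5841 -0.1464  0.1375]
rest 747 [ 0.5755 -0.0694  0.1004] [0.027  0.0174 0.0207] ((0.5756356120109558, -0.06928153336048126), (0.016627879813313484, 0.0264621339738369), 88.18208312988281)
flat 0.93 [245.1, 184.3] [ 0.5736 -0.1471  0.103 ]
[252.5962 198.2069]
```

View pics/w3.png

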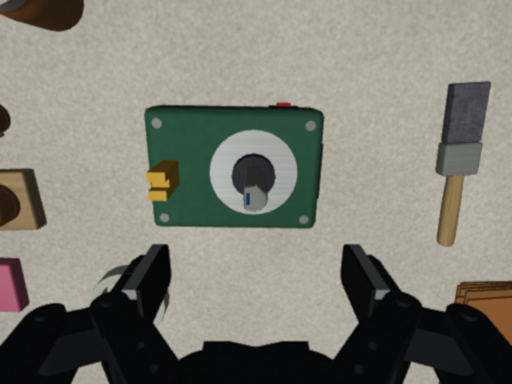

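The wrist picture shows the blue flat at (247,198) facing left toward the key rest at (163,182), as wanted. The glue jar, brush and tape are untouched. Now to the wheel.

```bash
python3 -m creep '[[[-8,-52,0],[0,0,0]],[[-8,-52,0],[0,0,0]],[[-8,-52,0],[0,0,0]],[[-8,-52,0],[0,0,0]],[[-8,-52,0],[0,0,0]],[[-8,-51,0],[0,0,0]],[[0,0,0],[0,0,-0.185]],[[0,0,0],[0,0,-0.185]],[[0,0,0],[0,0,-0.185]],[[0,0,0],[0,0,-0.185]],[[0,0,0],[0,0,-0.185]],[[0,0,0],[0,0,-0.185]]]' && python3 -m creep '[[[0,0,0],[0,0,-0.185]],[[0,0,0],[0,0,-0.185]],[[0,0,0],[0,0,-0.185]],[[0,0,0],[0,0,-0.185]],[[0,0,0],[0,0,0]]]'
python3 - <<'E'
from h import *
np.set_printoptions(precision=4,suppress=True)
p=cam('wrist');C=cloud(p);I=p['image'].astype(float);x,y,z=C[...,0],C[...,1],C[...,2]
m=R.from_quat(p['obs']['tool_rot']).as_matrix();print('t',np.degrees(np.arctan2(m[1,0],m[0,0])))
n=(abs(x-.533)<.045)&(abs(y-.155)<.045)
P=C[n&(z>.052)&(z<.062)];print('ring',len(P),P.mean(0),(P.min(0)+P.max(0))/2,np.ptp(P,0),cv2.minEnclosingCircle(P[:,:2].astype(np.float32)))
w=n&(z>.045)&(I.min(-1)>150);P=C[w];print('white',len(P),P.mean(0))
for q in ['wheel','screw_tip']:
  for f in ['place_of','spot_in']:
    for r in getattr(vision,f)(p,q)[:2]: print(q,f,r['score'],r['position'],ray_z(p,r['position'],.02 if q=='wheel' else .038))
u,v=proj(p,[.533,.155,.056]).astype(int);print(u,v)
cv2.imwrite('pics/w4.png',cv2.resize(p['image'][max(v-90,0):v+90,u-120:u+120],None,fx=3,fy=3,interpolation=3))
E
```

```text
clock: 10.8
eef_pos: [0.5276, 0.0729, 0.2144]
tool_rot: [0.82, 0.571, 0.015, -0.03]
ft_force: [0.6, 0.5, -0.2]
grip_width: 0.085
grasp_force: 0.0
clock: 11.42
eef_pos: [0.5277, 0.0728, 0.2146]
tool_rot: [0.562, 0.827, 0.025, -0.022]
ft_force: [-1.1, 0.1, 0.1]
grip_width: 0.0853
grasp_force: 0.0
t 111.64913645712764
ring 1399 [0.5319 0.1549 0.0567] [0.5321 0.1543 0.0556] [0.0497 0.0497 0.0071] ((0.5322639346122742, 0.15434996783733368), 0.025159107521176338)
white 267 [0.5014 0.1422 0.341 ]
wheel place_of 0.94 [352.3, 142.9] [0.6222 0.1455 0.02  ]
wheel place_of 0.76 [282.9, 104.2] [0.5316 0.1555 0.02  ]
wheel spot_in 0.97 [360.6, 147.2] [0.6333 0.1446 0.02  ]
wheel spot_in 0.64 [290.5, 95.7] [0.5358 0.1669 0.02  ]
screw_tip place_of 0.8 [351.9, 145.8] [0.6167 0.1422 0.038 ]
screw_tip place_of 0.74 [288.6, 94.5] [0.5316 0.1658 0.038 ]
screw_tip spot_in 0.77 [296.3, 102.6] [0.5423 0.1613 0.038 ]
screw_tip spot_in 0.71 [364.8, 147.2] [0.6306 0.146  0.038 ]
287 104
```

View pics/w4.png

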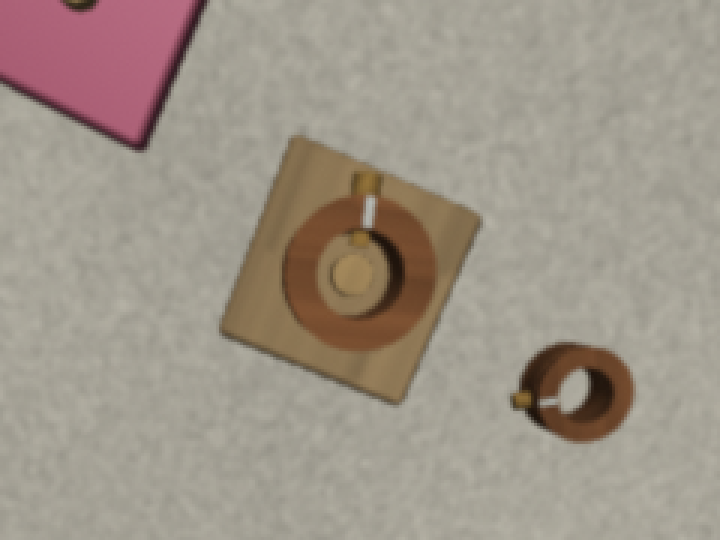

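The crop shows the wheel at (359,272) on its stand, with the screw head at (368,183) and the white line at (369,212). The small look-alike is at (582,395). The last move was rate-limited, so it fell short and the tool is slightly tilted. I'll compute corrections.

```bash
cat >> h.py <<'E'
def plan(target,yaw,o=None):
    "shift (mm, tool axes now) and turn (rotvec tool axes) to tool-down pose with tool x at yaw deg"
    o=o or bot.get_obs();A=R.from_quat(o['tool_rot']);B=R.from_euler('z',yaw,degrees=True)*R.from_euler('x',180,degrees=True)
    d=A.inv().apply(np.array(target)-o['eef_pos'])*1000;w=(A.inv()*B).as_rotvec()
    dB=B.inv().apply(np.array(target)-o['eef_pos'])*1000
    print('shift',d.round(1),'turn',w.round(4),'shift after turn',dB.round(1))
def yaw(o=None):
    m=R.from_quat((o or bot.get_obs())['tool_rot']).as_matrix();return np.degrees(np.arctan2(m[1,0],m[0,0])),np.degrees(np.arccos(-m[2,2]))
E
python3 - <<'E'
from h import *
p=cam('wrist');C=cloud(p);I=p['image'].astype(float);x,y,z=C[...,0],C[...,1],C[...,2]
r=np.hypot(x-.5322,y-.1545);w=(r<.0255)&(r>.012)&(z>.05)&(z<.065)&(I.min(-1)>.7*I.max(-1))&(I.max(-1)>120)
P=C[w];d=P.mean(0)[:2]-[.5322,.1545];a=np.degrees(np.arctan2(d[1],d[0]));print('white',len(P),P.mean(0),a)
h=(r<.036)&(r>.026)&(z>.028)&(z<.05);P=C[h];print('head',len(P),P.mean(0), np.degrees(np.arctan2(*(P.mean(0)[:2]-[.5322,.1545])[::-1])))
print(yaw(),p['obs']['joint_pos']);plan([.5322,.1545,.19],a)
E
```

```text
white 41 [0.52681449 0.17343604 0.05705549] 105.87603766462587
head 76 [0.52377486 0.18295732 0.04235679] 106.49202886144893
(np.float64(111.7019920362469), np.float64(3.789860129649582)) [0.0991885  0.31422486 0.06066707 1.31883318 0.06614993 1.29200053]
shift [72.7 33.5 30.5] turn [ 0.0136 -0.0648  0.1011] shift after turn [77.6 26.2 25.2]
```

```bash
python3 -m creep '[[[0,0,0],[0.0136,-0.0648,0.1]],[[26,8.7,20],[0,0,0]],[[26,8.7,30],[0,0,0]],[[26,8.7,30],[0,0,0]],[[0,0,30],[0,0,0]],[[0,0,0],[0,0,0]],[[0,0,0],[0,0,0]]]'
python3 - <<'E'
from h import *
print(yaw(),bot.get_obs()['joint_pos']);plan([.5322,.1545,.027],106)
E
```

```text
clock: 12.6
eef_pos: [0.5325, 0.1548, 0.1064]
tool_rot: [0.602, 0.798, 0.001, 0.001]
ft_force: [0.5, -0.3, 0.5]
grip_width: 0.0851
grasp_force: 0.0
(np.float64(105.96014911810762), np.float64(0.09252521932998635)) [ 2.82958557e-01  4.29124589e-01 -6.32894412e-02  1.07677684e+00
 -1.74127386e-04  1.57519746e+00]
shift [-0.2 -0.5 79.4] turn [ 0.0016  0.0002 -0.0007] shift after turn [-0.2 -0.4 79.4]
```

```bash
python3 -m creep '[[[0,0,30],[0,0,0]],[[0,0,30],[0,0,0]],[[0,0,19],[0,0,0]],[[0,0,0],[0,0,0]],[[0,0,0],[0,0,0]]]' && python3 -m creep '[[[0,0,0],[0,0,0]],[[0,0,0],[0,0,0]],[[0,0,0],[0,0,0]],[[0,0,0],[0,0,0]],[[0,0,0],[0,0,0]],[[0,0,0],[0,0,0]]]' 0
```

```text
clock: 13.22
eef_pos: [0.5334, 0.155, 0.0282]
tool_rot: [0.602, 0.798, 0.001, 0.001]
ft_force: [0.1, -1.1, 0.7]
grip_width: 0.0852
grasp_force: 0.0
clock: 13.98
eef_pos: [0.5328, 0.1551, 0.0276]
tool_rot: [0.602, 0.799, 0.001, 0.001]
ft_force: [-1.3, -0.5, 4.9]
grip_width: 0.0479
grasp_force: 62.6
```

```bash
python3 -m creep '[[[0,0,-20],[0,0,0]],[[0,0,-40],[0,0,0]],[[0,0,-45],[0,0,0]],[[0,0,-45],[0,0,0]],[[0,0,-5],[0,0,0]],[[0,0,0],[0,0,0]]]'
python3 - <<'E'
from h import *
np.set_printoptions(precision=4,suppress=True)
p=cam('wrist');T=np.array(p['tool_from_camera'])
C=cloud(p);o=p['obs'];A=R.from_quat(o['tool_rot'])
L=A.inv().apply((C-o['eef_pos']).reshape(-1,3)).reshape(C.shape)*1000
I=p['image'].astype(float)
br=(abs(L[...,0])<40)&(abs(L[...,1])<27)&(L[...,2]>-45)&(L[...,2]<12)&(I[...,2]>1.25*I[...,0])
P=L[br];zt=np.percentile(P[:,2],[1,5,10,25,50,75,95]);print(len(P),zt)
top=br&(L[...,2]<-25);P=L[top];print('top',len(P),P.mean(0),P.min(0),P.max(0))
Q=P[:,:];s,*_=np.linalg.lstsq(np.c_[Q[:,:2],np.ones(len(Q))],Q[:,2],rcond=None);print('plane',s)
for f in ['wheel','screw_tip']:
  for r in vision.place_of(p,f)[:2]: print(f,r['score'],r['position'])
print(yaw(),o['joint_pos'])
cv2.imwrite('pics/w5.png',p['image'])
E
```

```text
clock: 14.72
eef_pos: [0.5316, 0.1548, 0.1811]
tool_rot: [0.602, 0.799, 0.0, 0.0]
ft_force: [-0.4, 0.1, -1.4]
grip_width: 0.0481
grasp_force: 62.2
10633 [-30.1667 -29.6636 -29.4154 -28.9701 -28.0744 -15.4216   1.0733]
top 6186 [  1.1388   0.6574 -28.7238] [-25.527  -23.5828 -33.0727] [ 25.1967  25.0074 -25.0039]
plane [  0.0039   0.0026 -28.7299]
wheel 0.86 [256.2, 240.8]
wheel 0.72 [337.8, 193.0]
screw_tip 0.86 [332.4, 197.7]
screw_tip 0.77 [255.0, 240.1]
(np.float64(105.99921674292943), np.float64(0.20480847613947772)) [ 0.2835  0.3718  0.055   1.2538 -0.0001  1.575 ]
```

View pics/w5.png

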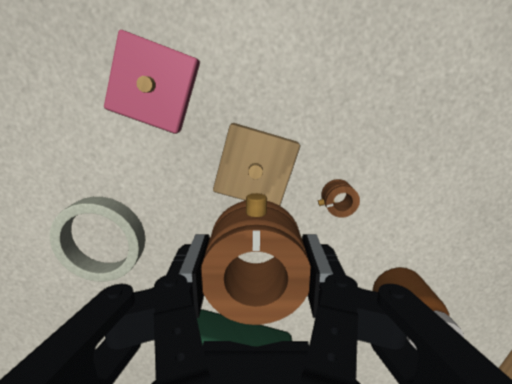

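The wheel sits level in the grip: its top is 28.7 mm behind the TCP, so the underside is 7.3 mm below the TCP. The screw (257,205) and white line (256,240) lie on the tool's x axis. Now to work out the transfer.

Run:
```python
from h import *
plan([.5715,-.1542,.183],88)
```

```text
shift [-308.   -45.8   -3.5] turn [-0.0035  0.0007  0.3141] shift after turn [-307.1   51.6   -3.7]
```

```bash
python3 -m creep '[[[-20,-3,0],[0,0,0]],[[-36,-5.4,-1],[0,0,0]],[[-36,-5.4,-1],[0,0,0]],[[-36,-5.4,-1],[0,0,0]],[[-36,-5.4,0],[0,0,0]],[[-36,-5.4,0],[0,0,0]],[[-36,-5.4,0],[0,0,0]],[[-36,-5.4,0],[0,0,0]],[[-36,-5,0],[0,0,0]],[[0,0,0],[0,0,0.157]],[[0,0,0],[0,0,0.157]],[[0,0,0],[0,0,0]]]'
python3 - <<'E'
from h import *
np.set_printoptions(precision=4,suppress=True)
print(yaw());plan([.5715,-.1542,.183],88)
for n in ['scene']:
    s=cam(n);u,v=proj(s,[.5715,-.1542,.14]).astype(int)
    cv2.imwrite('pics/s5.png',cv2.resize(s['image'][v-70:v+70,u-90:u+90],None,fx=4,fy=4,interpolation=3))
E
```

```text
clock: 16.38
eef_pos: [0.5718, -0.155, 0.1834]
tool_rot: [0.719, 0.695, -0.001, -0.001]
ft_force: [1.0, 0.2, -0.6]
grip_width: 0.0481
grasp_force: 62.0
(np.float64(88.03579911469681), np.float64(0.09218151965460042))
shift [ 0.8 -0.3  0.4] turn [-0.0016 -0.      0.0006] shift after turn [ 0.8 -0.3  0.4]
```

View pics/s5.png

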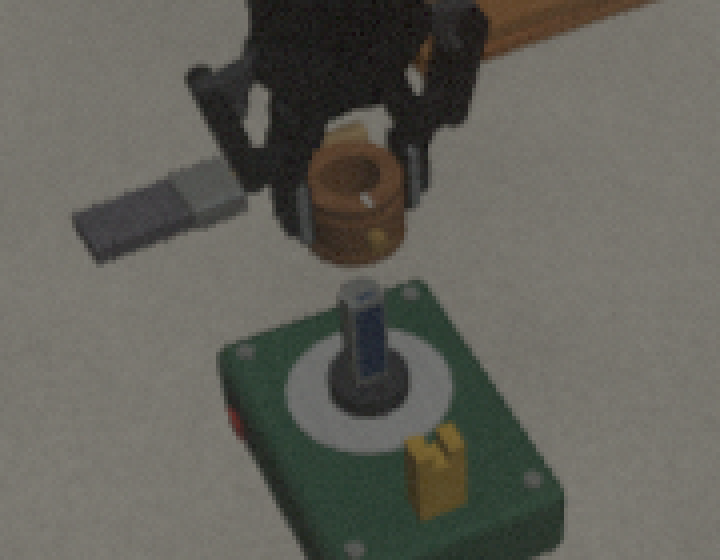

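The scene crop shows the wheel (355,210) straight above the spindle (360,290). The blue flat (370,340) and the screw (378,238) both face the key rest (437,470). Lowering it step by step, watching the force.

```bash
python3 -m creep '[[[0.8,-0.3,10],[0,0,0]],[[0,0,20],[0,0,0]],[[0,0,8],[0,0,0]],[[0,0,0],[0,0,0]]]' && python3 -m creep '[[[0,0,4],[0,0,0]],[[0,0,4],[0,0,0]],[[0,0,4],[0,0,0]],[[0,0,0],[0,0,0]]]'
python3 - <<'E'
from h import *
plan([.5715,-.1542,.0923],88);print(bot.get_obs()['ft_torque'])
E
```

```text
clock: 16.92
eef_pos: [0.5717, -0.1527, 0.1454]
tool_rot: [0.719, 0.695, -0.0, -0.001]
ft_force: [-0.4, -0.0, -0.2]
grip_width: 0.048
grasp_force: 62.0
clock: 17.42
eef_pos: [0.5722, -0.153, 0.134]
tool_rot: [0.719, 0.695, -0.0, -0.0]
ft_force: [-0.2, -0.5, -1.2]
grip_width: 0.0484
grasp_force: 62.0
shift [-1.3 -0.6 41.7] turn [-0.0004 -0.0002  0.0002] shift after turn [-1.3 -0.6 41.7]
[0.04739172 0.02872798 0.00306049]
```

```bash
python3 -m creep '[[[-0.8,-0.5,3],[0,0,0]],[[0,0,4],[0,0,0]],[[0,0,4],[0,0,0]],[[0,0,3],[0,0,0]],[[0,0,0],[0,0,0]]]'
python3 - <<'E'
from h import *
plan([.5715,-.1542,.0923],88);print(bot.get_obs()['ft_torque'])
E
```

```text
clock: 18.05
eef_pos: [0.5717, -0.1537, 0.1199]
tool_rot: [0.719, 0.695, -0.0, -0.0]
ft_force: [-0.7, 0.2, -0.9]
grip_width: 0.048
grasp_force: 62.0
shift [-0.5 -0.2 27.6] turn [-0.0004 -0.0002  0.0002] shift after turn [-0.5 -0.2 27.6]
[-0.03255775 -0.00991841 -0.01815849]
```

```bash
python3 -m creep '[[[0,0,4],[0,0,0]],[[0,0,4],[0,0,0]],[[0,0,4],[0,0,0]],[[0,0,0],[0,0,0]]]' && python3 -m creep '[[[0,0,5],[0,0,0]],[[0,0,5],[0,0,0]],[[0,0,5.5],[0,0,0]],[[0,0,0],[0,0,0]],[[0,0,0],[0,0,0]]]'
python3 - <<'E'
from h import *
plan([.5715,-.1542,.0923],88);print(bot.get_obs()['ft_torque'])
E
```

```text
clock: 18.55
eef_pos: [0.5716, -0.1537, 0.1078]
tool_rot: [0.719, 0.695, -0.0, -0.0]
ft_force: [-0.1, 0.1, -0.8]
grip_width: 0.0477
grasp_force: 62.0
clock: 19.18
eef_pos: [0.572, -0.1538, 0.0929]
tool_rot: [0.719, 0.695, 0.0, 0.0]
ft_force: [0.7, -0.6, -0.9]
grip_width: 0.0479
grasp_force: 62.0
shift [-0.4 -0.5  0.6] turn [0.0004 0.     0.0001] shift after turn [-0.4 -0.5  0.6]
[-0.03507938  0.01248439 -0.04856947]
```

```bash
python3 -m creep '[[[-1,0,0.4],[0,0,0]],[[-1,0,0],[0,0,0]],[[0,0,0],[0,0,0]]]' && python3 -m creep '[[[-1,0,0],[0,0,0]],[[0,0,0],[0,0,0]]]'  && python3 -m creep '[[[-0.8,0,0],[0,0,0]],[[0,0,0],[0,0,0]]]'
```

```text
clock: 19.55
eef_pos: [0.572, -0.1559, 0.0926]
tool_rot: [0.719, 0.695, 0.0, 0.0]
ft_force: [-0.7, -0.4, -1.2]
grip_width: 0.0479
grasp_force: 62.0
clock: 19.8
eef_pos: [0.5719, -0.1561, 0.0925]
tool_rot: [0.719, 0.695, 0.001, -0.0]
ft_force: [0.1, 2.9, 0.2]
grip_width: 0.0482
grasp_force: 62.1
clock: 20.05
eef_pos: [0.572, -0.1561, 0.0925]
tool_rot: [0.719, 0.695, 0.001, -0.001]
ft_force: [-0.0, 7.0, 0.1]
grip_width: 0.048
grasp_force: 62.1
```

The screw touched at 2.2 mm travel, as predicted, and the press is 7 N purely along the screw axis. I'll add a little more and verify.

```bash
python3 -m creep '[[[-0.6,0,0],[0,0,0]],[[0,0,0],[0,0,0]],[[0,0,0],[0,0,0]],[[0,0,0],[0,0,0]]]'
python3 - <<'E'
from h import *
np.set_printoptions(precision=4,suppress=True)
p=cam('wrist');C=cloud(p);o=p['obs'];A=R.from_quat(o['tool_rot']);I=p['image'].astype(float)
L=A.inv().apply((C-o['eef_pos']).reshape(-1,3)).reshape(C.shape)*1000
br=(abs(L[...,0])<28)&(abs(L[...,1])<25)&(L[...,2]>-36)&(L[...,2]<-25)&(I[...,2]>1.3*I[...,0])
P=L[br];s,*_=np.linalg.lstsq(np.c_[P[:,:2],np.ones(len(P))],P[:,2],rcond=None);print(len(P),'plane',s,yaw(o))
for n in ['top','scene']:
    q=cam(n);c=cloud(q);J=q['image'].astype(float)
    a=(abs(c[...,0]-.575)<.03)&(abs(c[...,1]+.069)<.02)&(c[...,2]>.085)&(c[...,2]<.115)
    m=(abs(c[...,0]-.573)<.008)&(abs(c[...,1]+.126)<.006)&(c[...,2]>.085)&(c[...,2]<.12)
    print(n,'head',m.sum(),c[m].mean(0) if m.any() else '','rest top',np.percentile(c[a][:,2],95) if a.any() else '')
s=q;u,v=proj(s,[.5715,-.14,.11]).astype(int)
cv2.imwrite('pics/s6.png',np.hstack([cv2.resize(s['image'][v-55:v+55,u-55:u+55],(400,400),interpolation=3),cv2.resize(p['image'],(400,400))]))
E
```

```text
clock: 20.55
eef_pos: [0.5719, -0.1562, 0.0925]
tool_rot: [0.719, 0.695, 0.001, -0.001]
ft_force: [0.8, 6.5, 0.1]
grip_width: 0.0484
grasp_force: 62.2
5271 plane [  0.0087   0.0033 -28.8464] (np.float64(88.09800533012823), np.float64(0.21058180357820297))
top head 4 [ 0.5719 -0.1224  0.1054] rest top 0.10937445949814621
scene head 40 [ 0.5764 -0.1277  0.1045] rest top 0.10720301356887123
```

View pics/s6.png

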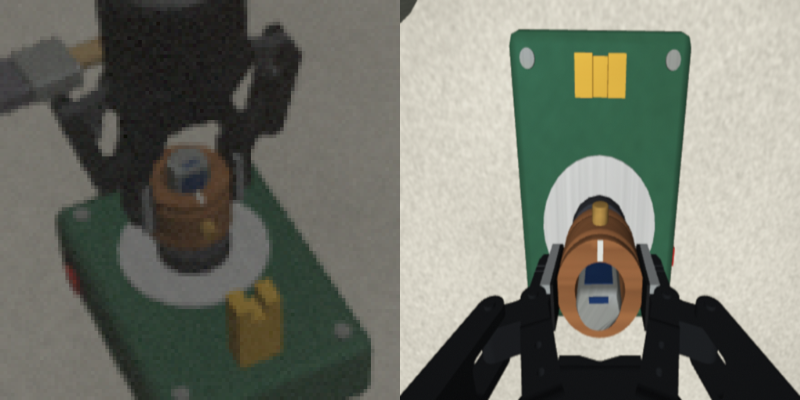

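The picture shows the wheel over the spindle, upright and clear of the shoulder. Screw (left 208,226; right 600,212) and flat both face the key rest's groove (600,75). I'll check that the press holds.

```bash
python3 -m creep '[[[-0.8,0,0],[0,0,0]],[[0,0,0],[0,0,0]],[[0,0,0],[0,0,0]]]' && python3 -m creep '[[[0,0,0],[0,0,0]],[[0,0,0],[0,0,0]],[[0,0,0],[0,0,0]],[[0,0,0],[0,0,0]],[[0,0,0],[0,0,0]],[[0,0,0],[0,0,0]],[[0,0,0],[0,0,0]],[[0,0,0],[0,0,0]]]'
```

```text
clock: 21.08
eef_pos: [0.5719, -0.1562, 0.0925]
tool_rot: [0.719, 0.695, 0.002, -0.002]
ft_force: [0.1, 8.2, 1.0]
grip_width: 0.0481
grasp_force: 62.2
clock: 22.08
eef_pos: [0.572, -0.1562, 0.0925]
tool_rot: [0.719, 0.695, 0.002, -0.002]
ft_force: [-0.0, 8.6, 1.4]
grip_width: 0.0478
grasp_force: 62.2
```

The press is steady at 8.6 N, so I'm handing it in.

```bash
python3 -c "
from workcell import workorder
print(workorder.job_done())"
```

```text
the job is handed in; nothing more can be done
None
```

The job is handed in: the spindle flat was turned to the key rest, and the wheel is held upright over the spindle, screw level with the groove and pressed on the flat at about 8 N; the jar, tape roll and brush were not touched.

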